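Swing the high-power lens of a video microscope into place

ROBOT

A 6-joint arm with a two-finger parallel gripper is mounted at the origin on the work surface. World frame = base frame: x ahead of the robot, y to its left, z up, the work surface at z = 0. Lengths are in m, angles in rad, forces in N, time in s.
With the tool pointing down it reaches from about 0.3 to 0.85 m from the base axis. Payload 5.4 kg.
Tool frame: the origin (TCP) lies at the very end of the fingers, on their centre line; the grasp point (between the pads) lies 19 mm behind it; z points along the fingers, y is the direction in which the jaws open and shut (so a half turn about z gives the same grasp; the last joint's range is limited). The gripper opens to 85 mm and grips with 20 to 120 N. Pads are 22 mm wide; open, the fingers measure 114 mm over their backs; the gripper's body (76 mm by 85 mm) begins 54 mm behind the grasp point. The pads swing forward as they close: fully open they stand 13 mm farther back than shut.
Start: joints at [-1.455, 0.158, 1.597, -0, 1.386, -0.21], TCP at [0.184, -0.545, 0.231] pointing down, gripper open.
Joint ranges: [-2.91, 2.91], [-0.94, 2.29], [0.18, 2.7], [-1.29, 4.43], [0.17, 2.64], [-3, 3]. Speed limits (rad/s): [2.57, 2.57, 3.14, 3.14, 3.14, 3.14].

INTERFACE

Orientations are given as a 3x3 rotation matrix whose columns are the frame's x, y, z axes.
In Python, from rig import bot, cams, nets gives the robot as it stands.
- The arm moves only by the tool servo_tool, never from a script. Its argument "deltas" is a list of rows, each a list of 3 entries, a list of its own where there are three numbers: the shift along the tool's x, y, z in m, then the turn about the tool's z in rad, then the opening, from -1 (shut) to 1 (fully open). In form: [[[x, y, z], turn, hand], ...]. A call has exactly 10 rows; each row is the pose to reach, as a shift and turn from the pose commanded when the call began, along the tool's axes at that moment; what a row does not reach only later rows make up. A row lasts 1/10 s, in which the tool goes at most 50 mm and 8.59 degrees, less where a joint would pass 70% of its speed; a pose out of reach is approached as far as the arm can. A call with a gripper value outside its range is refused whole. The fingers move at their own pace and stop on an object; the grip force is fixed at half the most. Time passes only in rows, so rows that repeat a pose let the fingers close, or fill a call up. It gives the time, the measured TCP pose, the force and the opening at its end, in the units of the state.
- bot.get_state(): the state, without advancing time (a new reading comes with each control period).
- cams.grab_frame(name): name is "scene" or "top" or "wrist"; returns a dict with "image" (384x512x3 uint8, red, green, blue), "range_z" (384x512 float32, m along the optical axis (not along the pixel's ray), 0 where there is no reading), "fx", "fy", "cx", "cy" (pixels), "position" and "orientation" of the camera in the world; the wrist camera has in their place "mount" (4x4, takes a point from camera to tool coordinates, whose origin is the TCP and whose axes are the flange's). Camera axes: x right, y up, looking along -z (the intrinsics and any distortion apply to the point x, -y, -z); pixel columns grow to the right and rows downward; lengths in m; the calibration is good to about 2 mm. A picture is of the moment at which its call begins: read the wrist's pose just before it.
- bot.sign_off(): hands the job in, once; it reports no verdict.
Trained networks look in the newest picture that a camera, given by its name, has taken for a name from the list of things; names that differ only in an ending like _2 or _b are one class to them, and where a whole thing is asked for, a point or a joint stands for the part that bears it (a point fixed in the world has none). Each returns a list of dicts, best first, with "score" (0 to 1); they miss things now and then, are a little off and sometimes report something else, mostly with a low value. They report only what shows in the picture. A call takes as long as a camera call. They do not tell look-alikes from the thing itself.
- nets.outline_of(camera, thing): "region" (384x512 bool, what is visible of it) and "location" ([row, column] in pixels, amid what is visible of it).
- nets.pinpoint(camera, thing): "location" ([row, column] in pixels: a listed point, or the origin of a listed thing).
The state is a dict: "time": time; "qpos": joint angles; "qvel": joint speeds; "joint_torque": joint torques, N m; "position": TCP position; "eef_rot": TCP orientation; "force": force on the tool from outside, world axes, zero at the start; "wrist_torque": the same for the moment, N m; "width": finger opening in m.
Only numpy, scipy, OpenCV 4.12 (cv2) and the standard library are available. Lean on these libraries where they do the work, as an engineer would, in place of code of your own. Each camera call takes 0.05 s, during which the arm holds its last target.

TASK

On the video microscope, push the lens turret around by its black tabs until the longest of the four lenses (the high-power one, four dots on the disc above it) clicks into place under the camera. Only push: never take a tab between the fingers, and keep off the lenses. Leave the specimen dish, bottle, slide box and phone where they are.

Things in the scene. Friction and masses are not known exactly. Their poses are not given: they have to be found in the camera images.
- stand: Video microscope on a pole stand, fixed to the bench. Origin on the bench top (z = 0) directly under the turret's axis; own x points from the turret towards the pole, z up. Black base plate with white rim, 310 x 200 mm, 22 mm high (own x -105 to +205 mm, own y -100 to +100 mm). The turret is open from above and the sides on the half away from the pole (own x below 0).
- camera_top (a point): Top of the white 40 mm square camera, on its vertical axis, 279 mm above the bench, 36 mm from the turret's axis towards the pole; below it a black lens tube 38 mm wide. Both stand on a white bracket, 46 mm wide, height 149 to 165 mm, that runs from the pole over the turret to 18 mm past the turret's axis. The tabs pass freely under the bracket.
- pole_top (a point): Top end of the stand's upright pole, 27 mm thick, 390 mm above the bench, 155 mm from the turret's axis. Round the pole a black focus block 56 x 58 mm, 100 mm wide over its two knobs, height 135 to 215 mm; behind the pole's top a small screen 180 mm wide, height 325 to 445 mm.
- turret (a joint): Angle of the lens turret (rad) about its vertical axis, growing anticlockwise from above; turns endlessly, read it modulo 2 pi. 0 = the longest lens under the camera (wanted); the other lenses at pi/2, pi, 3 pi/2. A spring click draws it to the nearest of the four; leaving a click takes about 4 N at a tab, past half way it jumps on to the next. Starts in one of the other three, rarely stuck half way.
- hub (a point): Point on the turret's axis at the height of the tabs' top edges (142 mm above the bench); turns with the turret: its x, y axes point along tabs a and b, z up. The turret is an aluminium disc of radius 60 mm, height 114 to 130 mm, with four steel lenses (not to be touched) hanging under it at 36 mm from the axis, half way between the tabs.
- tab_a (a point): Top edge (142 mm above the bench), 85 mm from the turret's axis, of one of four identical black plastic tabs: upright fins standing out radially from the rim every 90 degrees, each 8 mm thick, 24 mm high (118 to 142 mm), reaching from 60 to 104 mm from the axis. In a click the tabs stand 45 and 135 degrees either side of the stand's x. Tabs a, b, c, d follow anticlockwise from above.
- tab_b (a point): The same point of the next tab, 90 degrees anticlockwise from tab a.
- tab_c (a point): The same point of the tab opposite tab a.
- tab_d (a point): The same point of the tab opposite tab b.
- long_lens (a point): Centre of the longest lens where it screws into the underside of the disc (114 mm above the bench, 36 mm from the axis, half way between tabs d and a). It is 56 mm long, ending 58 mm above the bench; the others 22, 32 and 43 mm; each 29 mm wide at the top, 17 mm at the tip. Told by its length and by four black dots on the disc's top above it (the others have one, two, three, from shortest to longest).
- camera_axis (a point): Point on the camera's axis at the same height (114 mm), 36 mm from the turret's axis towards the pole; the long lens has to stand here.
- dish: Round glass specimen dish, 63 mm wide, 15 mm high, loose on the stage (24 mm above the bench) under the camera. Origin at the centre of its underside.
- bottle: Brown bottle of lens cleaner with black cap, 42 mm wide, 105 mm high, loose on the bench. Origin at the centre of its underside.
- slide_box: Grey and white slide box, 102 x 87 x 35 mm, loose on the bench. Origin at the centre of its underside.
- phone: Black phone lying flat, 148 x 72 x 9 mm, loose on the bench. Origin at the centre of its underside.
Things that resemble listed ones, but are neither listed nor needed, are in the scene too. Several things have the shape of the dish; the one meant has the colours described above.

How it is judged:
By the outcome, as a careful person would: the job done as asked, in the order asked, and still so for the second after the job is handed in, with the robot touching nothing.
It also fails if it takes over 51 s, if anything falls off the work surface, if the arm or the gripper's body presses on something with over 40 N, if the wrist force passes 120 N, or if a joint passes its speed limit or range.

## Working session

There is one attempt and no reset: what is moved stays moved. The work goes in short steps, Python scripts to look and compute and a tool call to move; the robot and the scene stay as the last step left them, time stands still between calls to the robot, and variables do not carry over. Pictures are saved under pics/ and viewed, and the job is handed in when it is done.

Besides the shell and the picture viewer there is one more tool, called after "Request:" as name(argument=value, ...) on one line, values as JSON. servo_tool: Moves the arm, as the interface text tells. Its arguments: {"type":"object","properties":{"deltas":{"type":"array"}},"required":["deltas"]}

```bash
mkdir -p pics; cat > h.py <<'E'
import numpy as np, cv2
from rig import bot,cams,nets
def save(f,n): cv2.imwrite('pics/'+n,f['image'][:,:,::-1])
def world(f,r,c,z=None,h=None):
    # pixel ->world by depth, or by height h
    d=np.array([(c-f['cx'])/f['fx'],-(r-f['cy'])/f['fy'],-1.])
    R=np.array(f['orientation']);p=np.array(f['position'])
    if h is not None:
        w=R@d; return p+w*(h-p[2])/w[2]
    if z is None: z=f['range_z'][int(round(r)),int(round(c))]
    return p+R@(d*z)
E
python3 - <<'E'
from h import *
s=bot.get_state();print(s['time'],s['position'],s['eef_rot'],s['force'])
for n in('scene','top'):
    f=cams.grab_frame(n);save(f,n+'0.png');print(n,f['position'],[k for k in f],f['fx'])
    for t,h in(('camera_top',.279),('pole_top',.39),('hub',.142),('tab_a',.142),('long_lens',.114),('dish',.024),('bottle',0),('slide_box',0),('phone',0)):
        for d in nets.pinpoint(n,t)[:4]:
            print(t,round(d['score'],2),np.round(d['location']),world(f,*d['location'],h=h).round(3))
E
```

```text
0.0 [ 0.18394461 -0.54413272  0.23030472] [[ 9.47404385e-01  3.20038883e-01 -2.09970064e-04]
 [ 3.20038695e-01 -9.47402587e-01  1.88979801e-03]
 [ 4.05882663e-04 -1.85760146e-03 -9.99998192e-01]] [ 0.16529233 -0.08223144  0.32557145]
scene [1.31891968 0.20669221 1.01295137] ['image', 'range_z', 'fx', 'fy', 'cx', 'cy', 'position', 'orientation'] 366.7503116747752
camera_top 0.75 [216. 312.] [0.558 0.105 0.279]
camera_top 0.5 [258. 305.] [0.712 0.125 0.279]
pole_top 0.68 [202. 358.] [0.579 0.214 0.39 ]
hub 0.62 [238. 295.] [0.533 0.059 0.142]
tab_a 0.83 [240. 269.] [ 0.574 -0.014  0.142]
tab_a 0.83 [240. 323.] [0.507 0.144 0.142]
tab_a 0.73 [217. 294.] [0.444 0.031 0.142]
tab_a 0.59 [260. 304.] [0.609 0.111 0.142]
long_lens 0.62 [237. 294.] [0.507 0.051 0.114]
long_lens 0.61 [234. 306.] [0.477 0.085 0.114]
dish 0.73 [242. 241.] [ 0.518 -0.133  0.024]
dish 0.54 [229. 322.] [0.348 0.121 0.024]
dish 0.45 [267. 304.] [0.543 0.106 0.024]
bottle 0.74 [235. 218.] [ 0.501 -0.232  0.   ]
slide_box 0.87 [255. 181.] [ 0.634 -0.313  0.   ]
phone 0.71 [201. 175.] [ 0.399 -0.476  0.   ]
top [ 0.3770
[... 194 characters left out ...]
 [0.592 0.212 0.39 ]
hub 0.79 [192. 179.] [0.535 0.075 0.142]
tab_a 0.98 [217. 196.] [0.463 0.027 0.142]
tab_a 0.86 [164. 171.] [0.618 0.099 0.142]
tab_a 0.75 [204. 154.] [0.503 0.149 0.142]
tab_a 0.23 [211. 276.] [ 0.48  -0.203  0.142]
long_lens 0.87 [206. 179.] [0.498 0.079 0.114]
long_lens 0.36 [179. 209.] [ 0.577 -0.009  0.114]
long_lens 0.19 [182. 165.] [0.57  0.122 0.114]
dish 0.88 [206. 249.] [ 0.507 -0.129  0.024]
dish 0.83 [265. 169.] [0.324 0.121 0.024]
bottle 0.52 [212. 279.] [ 0.486 -0.226  0.   ]
bottle 0.38 [219. 196.] [0.466 0.042 0.   ]
bottle 0.28 [166. 308.] [ 0.638 -0.323  0.   ]
slide_box 0.9 [166. 305.] [ 0.637 -0.312  0.   ]
phone 0.65 [240. 359.] [ 0.396 -0.48   0.   ]
```

```bash
python3 - <<'E'
import cv2
a=cv2.imread('pics/top0.png');b=cv2.imread('pics/scene0.png')
cv2.imwrite('pics/topz.png',cv2.resize(a[120:290,80:300],None,fx=3.5,fy=3.5,interpolation=cv2.INTER_CUBIC))
cv2.imwrite('pics/scz.png',cv2.resize(b[140:310,200:420],None,fx=3.5,fy=3.5,interpolation=cv2.INTER_CUBIC))
E
```

```text
(no output)
```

View pics/topz.png

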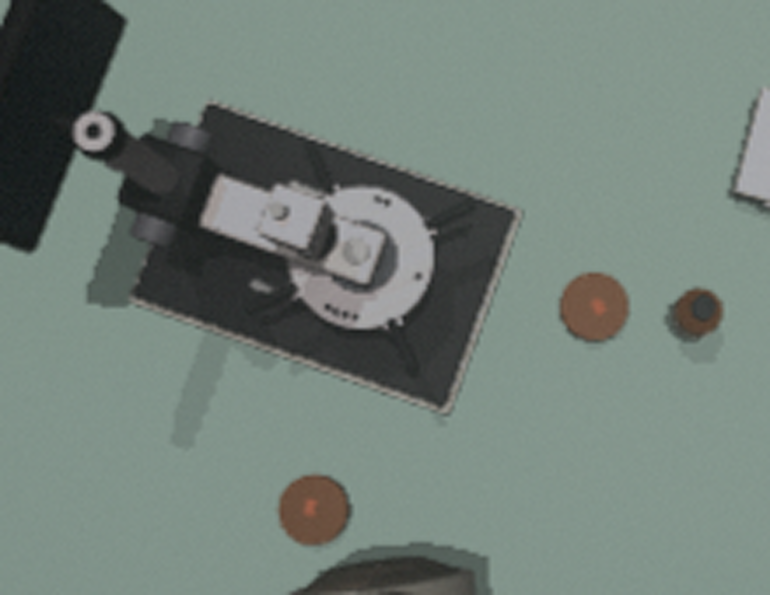

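View pics/scz.png

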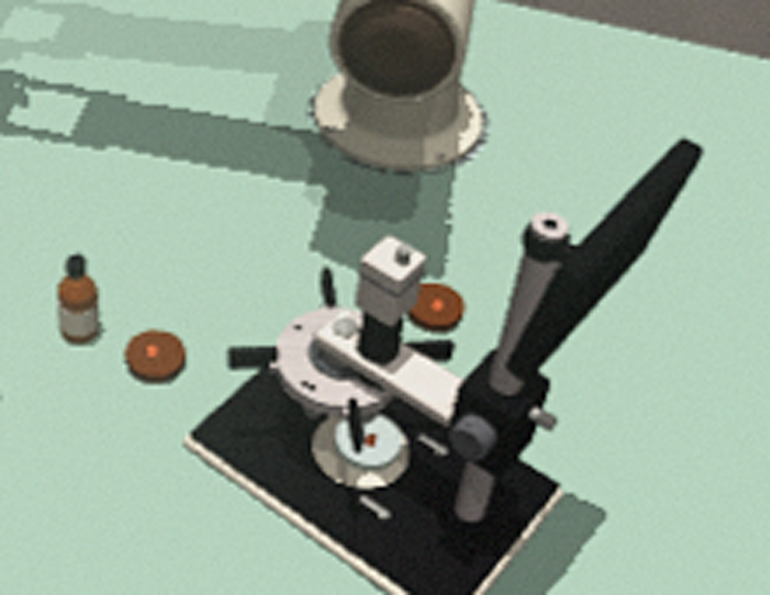

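View pics/top0.png

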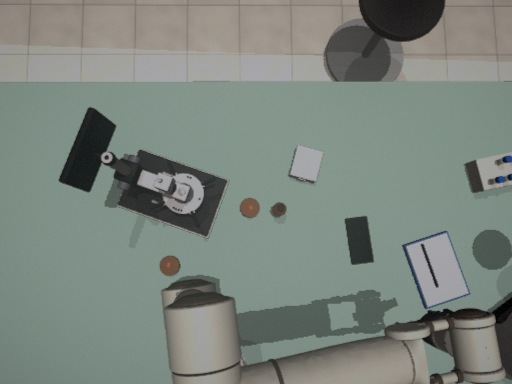

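The top view shows the four dots at zoom (340,312), on the robot-left side of the disc. One dot is at (418,275) and two are at (382,200), so the turret is at +π/2 and needs a clockwise turn of 90°. The plan is to push the tab on the robot-right side, around the open half, toward the robot. First I'll refine the hub position.

```bash
cat > fit.py <<'E'
from h import *
from scipy.optimize import least_squares
def cloud(n):
    f=cams.grab_frame(n);z=f['range_z'];r,c=np.mgrid[:384,:512]
    d=np.stack([(c-f['cx'])/f['fx'],-(r-f['cy'])/f['fy'],-np.ones_like(z)],-1)*z[...,None]
    return f,np.array(f['position'])+d@np.array(f['orientation']).T
def run(h0=(.54,.064)):
  for n in('top','scene'):
    f,P=cloud(n);v=f['range_z']>0
    rad=np.hypot(P[...,0]-h0[0],P[...,1]-h0[1])
    m=v&(abs(P[...,2]-.142)<.006)&(rad>.066)&(rad<.108);Q=P[m]
    md=v&(abs(P[...,2]-.130)<.005)&(rad<.07)
    def res(p):
        d=Q[:,:2]-p[:2];a=np.arctan2(d[:,1],d[:,0])-p[2];r=np.hypot(*d.T)
        a=(a+np.pi/4)%(np.pi/2)-np.pi/4
        return r*np.sin(a)
    b=least_squares(res,[*h0,np.radians(25)],loss='soft_l1',f_scale=.004)
    print(n,len(Q),b.x[:2].round(4),'tab deg',np.degrees(b.x[2]).round(1),'rms',np.sqrt(np.mean(res(b.x)**2)).round(4),'ztab',Q[:,2].mean().round(4),'disc',md.sum())
    a=np.degrees(np.arctan2(Q[:,1]-b.x[1],Q[:,0]-b.x[0]))%360
    print(np.histogram(a,bins=range(0,361,10))[0])
E
python3 -c "
import fit;fit.run()"
```

```text
top 149 [0.5343 0.0654] tab deg 25.0 rms 0.0024 ztab 0.1415 disc 832
[ 0  0 34  0  0  0  0  0  0  0  0 42  0  0  0  0  0  0  0  0 39  0  0  0
  0  0  0  0  0 34  0  0  0  0  0  0]
scene 121 [0.5368 0.0662] tab deg 25.1 rms 0.003 ztab 0.1407 disc 460
[ 0  0 31  0  0  0  0  0  0  0  0 32  1  0  0  0  0  0  0  0 24  0  0  0
  0  0  0  0  1 32  0  0  0  0  0  0]
```

```bash
cat > plan.py <<'E'
from h import *
H=np.array([.5355,.0658])
def show(tgts):
    s=bot.get_state();p=s['position'];R=np.array(s['eef_rot']);hd=np.degrees(np.arctan2(R[1,0],R[0,0]))
    print('t',s['time'],'pos',np.round(p,4),'hd',hd.round(2),'F',np.round(s['force'],1),'w',s['width'])
    for x,y,z,h in tgts:
        d=R.T@(np.array([x,y,z])-p); print(d.round(4),round(np.radians((hd-h+180)%360-180),3))
def beh(tab,off,r=.092):
    a=np.radians(tab);return H+r*np.array([np.cos(a),np.sin(a)])+off*np.array([-np.sin(a),np.cos(a)])
E
python3 -c "
from plan import *
x,y=beh(295,.033);print(x,y);show([(.3,-.3,.231,25),(x,y,.231,25),(x,y,.122,25)])"
```

```text
0.6042890370523538 -0.0036339137699287136
t 1.1 pos [ 0.184  -0.5447  0.2313] hd 18.67 F [-0.  -0.6 -0.2] w 0.08557542455219187
[ 0.1882 -0.1947  0.0003] -0.111
[ 5.714e-01 -3.781e-01  3.000e-04] -0.111
[ 0.5714 -0.3781  0.1093] -0.111
```

Request:
servo_tool(deltas=[[[0.04, -0.026, 0], -0.05, -1], [[0.08, -0.053, 0], -0.11, -1], [[0.12, -0.079, 0], -0.11, -1], [[0.16, -0.106, 0], -0.11, -1], [[0.2, -0.132, 0], -0.11, -1], [[0.24, -0.159, 0], -0.11, -1], [[0.28, -0.185, 0], -0.11, -1], [[0.32, -0.212, 0], -0.11, -1], [[0.36, -0.238, 0], -0.11, -1], [[0.4, -0.265, 0], -0.11, -1]])

```text
time: 2.1
position: [0.4792, -0.164, 0.2316]
eef_rot: [[0.907, 0.422, 0.001], [0.422, -0.907, -0.001], [0.0, 0.001, -1.0]]
force: [1.0, 0.8, -0.8]
width: 0.0
```

```bash
python3 -c "
from plan import *
x,y=beh(295,.033);show([(x,y,.231,25),(x,y,.122,25)])"
```

```text
t 2.1 pos [ 0.4792 -0.164   0.2316] hd 24.97 F [ 1.   0.8 -0.8] w 3.904565453496033e-05
[ 0.1811 -0.0926  0.0006] -0.001
[ 0.1811 -0.0927  0.1096] -0.001
```

Request:
servo_tool(deltas=[[[0.04, -0.02, 0], 0, -1], [[0.08, -0.04, 0], 0, -1], [[0.11, -0.056, 0], 0, -1], [[0.14, -0.072, 0], 0, -1], [[0.165, -0.084, 0], 0, -1], [[0.181, -0.0926, 0], 0, -1], [[0.181, -0.0926, 0], 0, -1], [[0.181, -0.0926, 0.02], 0, -1], [[0.181, -0.0926, 0.04], 0, -1], [[0.181, -0.0926, 0.05], 0, -1]])

```text
time: 3.1
position: [0.6018, -0.0058, 0.1793]
eef_rot: [[0.907, 0.422, -0.003], [0.422, -0.907, 0.0], [-0.003, -0.002, -1.0]]
force: [-0.7, 0.7, 0.1]
width: -0.0003
```

```bash
python3 -c "
from plan import *
x,y=beh(295,.033);show([(x,y,.122,25)])
a=cams.grab_frame('scene');b=cams.grab_frame('top')
i=np.hstack([cv2.resize(q['image'][r:r+190,c:c+200,::-1],None,fx=2,fy=2) for q,r,c in((a,120,200),(b,110,90))])
cv2.imwrite('pics/ap.png',i)"
```

```text
t 3.1 pos [ 0.6018 -0.0058  0.1793] hd 24.94 F [-0.7  0.7  0.1] w -0.00027027009147675957
[ 0.0034 -0.0008  0.0573] -0.001
```

View pics/ap.png

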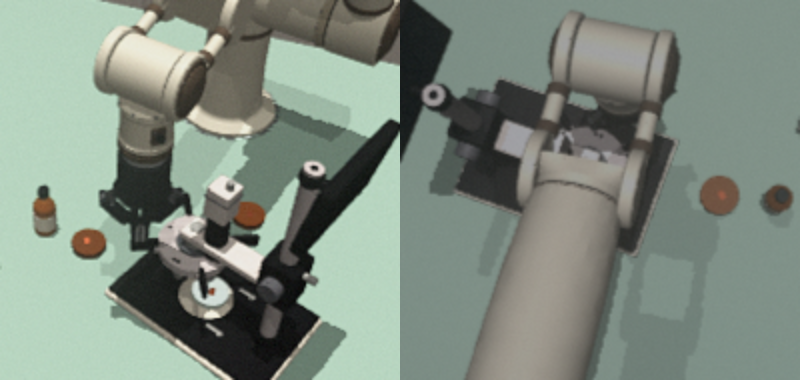

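```bash
python3 -c "
from plan import *
from fit import cloud
for n in('top','scene'):
    f,P=cloud(n)
    for lo,hi in((.35,.4),(.4,.45),(.45,.5),(.5,.55),(.55,.6),(.6,.65),(.65,.7)):
        m=(P[...,0]>lo)&(P[...,0]<hi)&(P[...,1]>-.08)&(P[...,1]<.13)&(P[...,2]>.29)&(f['range_z']>0)
        if m.any(): print(n,lo,m.sum(),P[m].min(0).round(3),P[m].max(0).round(3))
"
```

```text
top 0.35 1593 [ 0.35  -0.014  0.546] [0.4   0.097 0.629]
top 0.4 1453 [ 0.4   -0.033  0.493] [0.45  0.084 0.606]
top 0.45 1364 [ 0.45  -0.046  0.49 ] [0.5   0.081 0.581]
top 0.5 491 [ 0.5   -0.058  0.498] [0.55  0.072 0.559]
top 0.55 1674 [ 0.55  -0.075  0.291] [0.6   0.063 0.532]
top 0.6 1016 [ 0.6   -0.075  0.493] [0.65  0.061 0.532]
top 0.65 5 [0.652 0.025 0.488] [0.654 0.038 0.506]
scene 0.35 646 [ 0.35  -0.007  0.538] [0.4   0.099 0.629]
scene 0.4 690 [ 0.4   -0.018  0.531] [0.45  0.088 0.606]
scene 0.45 1345 [ 0.45  -0.042  0.481] [0.5   0.084 0.581]
scene 0.5 412 [ 0.5   -0.053  0.293] [0.55  0.111 0.561]
scene 0.55 262 [ 0.55  -0.062  0.291] [0.6   0.112 0.531]
scene 0.6 2694 [ 0.6  -0.07  0.29] [0.65  0.062 0.532]
scene 0.65 123 [0.65  0.013 0.463] [0.659 0.044 0.513]
```

Request:
servo_tool(deltas=[[[0.001, 0, 0.01], 0, -1], [[0.001, 0, 0.02], 0, -1], [[0.001, 0, 0.03], 0, -1], [[0.001, 0, 0.04], 0, -1], [[0.001, 0, 0.05], 0, -1], [[0.001, 0, 0.055], 0, -1], [[0.001, 0, 0.059], 0, -1], [[0.001, 0, 0.059], 0, -1], [[0.001, 0, 0.059], 0, -1], [[0.001, 0, 0.059], 0, -1]])

```text
time: 4.3
position: [0.6045, -0.0049, 0.1229]
eef_rot: [[0.907, 0.422, 0.001], [0.422, -0.907, -0.0], [0.001, 0.001, -1.0]]
force: [-0.1, -0.4, -0.0]
width: 0.0001
```

```bash
python3 -c "
from plan import *
x,y=beh(295,.016)
T=[(x,y,.122,25)]
for k in range(1,9):
    x,y=beh(295-10*k,.016);T.append((x,y,.122,25-10*k))
show(T)
a=cams.grab_frame('scene')
cv2.imwrite('pics/dn.png',cv2.resize(a['image'][170:300,230:380,::-1],None,fx=5,fy=4.5))"
```

```text
t 4.3 pos [ 0.6045 -0.0049  0.1229] hd 24.97 F [-0.1 -0.4 -0. ] w 8.127166260841273e-05
[-0.0166 -0.0013  0.0009] -0.0
[-0.0328  0.0001  0.0009] 0.174
[-0.0491 -0.0013  0.0009] 0.349
[-0.0648 -0.0056  0.0009] 0.523
[-0.0795 -0.0125  0.0008] 0.698
[-0.0928 -0.0218  0.0008] 0.872
[-0.1043 -0.0334  0.0008] 1.047
[-0.1136 -0.0467  0.0008] 1.221
[-0.1205 -0.0615  0.0008] 1.396
```

View pics/dn.png

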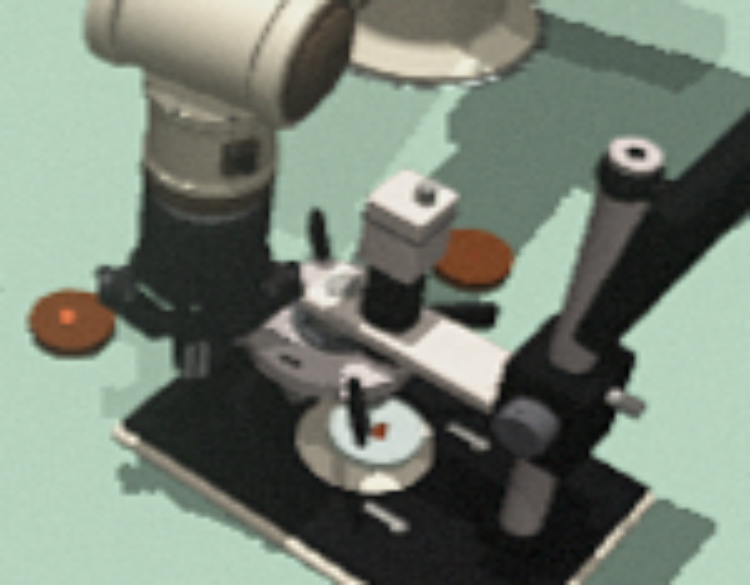

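Request:
servo_tool(deltas=[[[-0.009, -0.001, 0.001], 0, -1], [[-0.0166, -0.0013, 0.001], 0, -1], [[-0.0247, -0.0005, 0.001], 0.087, -1], [[-0.0328, 0.0001, 0.001], 0.174, -1], [[-0.041, -0.0004, 0.001], 0.262, -1], [[-0.0491, -0.0013, 0.001], 0.349, -1], [[-0.057, -0.0032, 0.001], 0.436, -1], [[-0.0648, -0.0056, 0.001], 0.523, -1], [[-0.0648, -0.0056, 0.001], 0.523, -1], [[-0.0648, -0.0056, 0.001], 0.523, -1]])

```text
time: 5.35
position: [0.5427, -0.0273, 0.1214]
eef_rot: [[0.996, -0.085, 0.0], [-0.085, -0.996, -0.0], [0.0, 0.0, -1.0]]
force: [0.6, -0.9, -0.7]
width: -0.0004
```

```bash
python3 -c "
from plan import *
T=[]
for k in range(7,18):
    x,y=beh(295-5*k,.016);T.append((x,y,.122,25-5*k))
show(T)
import fit;fit.run((.5355,.0658))
a=cams.grab_frame('scene')
cv2.imwrite('pics/p1.png',cv2.resize(a['image'][170:300,230:380,::-1],None,fx=5,fy=4.5))"
```

```text
t 5.35 pos [ 0.5427 -0.0273  0.1214] hd -4.89 F [ 0.6 -0.9 -0.7] w -0.00036804596839466324
[-0.0074  0.0009 -0.0006] 0.089
[-0.0155  0.0012 -0.0006] 0.176
[-0.0236  0.0008 -0.0006] 0.264
[-0.0317 -0.0003 -0.0006] 0.351
[-0.0397 -0.0021 -0.0006] 0.438
[-0.0474 -0.0046 -0.0006] 0.525
[-0.0549 -0.0077 -0.0006] 0.613
[-0.0621 -0.0115 -0.0006] 0.7
[-0.069  -0.0159 -0.0006] 0.787
[-0.0754 -0.0209 -0.0006] 0.875
[-0.0814 -0.0264 -0.0006] 0.962
top 20 [ 0.4899 -0.1203] tab deg -10.2 rms 0.0017 ztab 0.1415 disc 438
[ 0  0  0  0  0  0  0 14  6  0  0  0  0  0  0  0  0  0  0  0  0  0  0  0
  0  0  0  0  0  0  0  0  0  0  0  0]
scene 61 [0.5422 0.0531] tab deg 5.5 rms 0.0055 ztab 0.1411 disc 455
[32  3  0  0  0  0  0  0  0  0  0  0  0  0  0  0  0  0  0  0  0  0  0  0
  0  1  4 21  0  0  0  0  0  0  0  0]
```

View pics/p1.png

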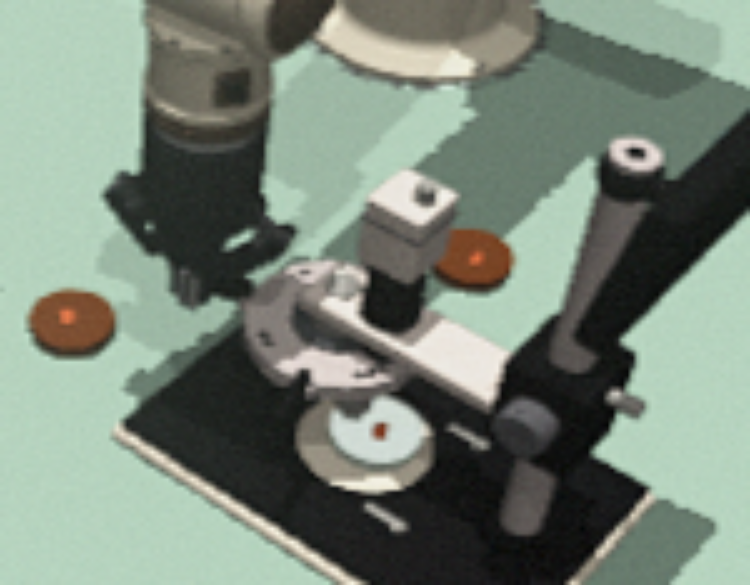

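The turret is following and has turned roughly 25–30° clockwise. I'll continue along the arc.

Request:
servo_tool(deltas=[[[-0.0074, 0.0009, 0], 0.089, -1], [[-0.0155, 0.0012, 0], 0.176, -1], [[-0.0236, 0.0008, 0], 0.264, -1], [[-0.0317, -0.0003, 0], 0.351, -1], [[-0.0397, -0.0021, 0], 0.438, -1], [[-0.0474, -0.0046, 0], 0.525, -1], [[-0.0549, -0.0077, 0], 0.613, -1], [[-0.0621, -0.0115, 0], 0.7, -1], [[-0.069, -0.0159, 0], 0.787, -1], [[-0.0754, -0.0209, 0], 0.875, -1]])

```text
time: 6.5
position: [0.4695, 0.0004, 0.1214]
eef_rot: [[0.569, -0.822, -0.0], [-0.822, -0.569, -0.0], [0.0, 0.0, -1.0]]
force: [-0.1, -0.6, 0.3]
width: -0.0002
```

```bash
python3 -c "
from plan import *
show([])
import fit;fit.run((.5355,.0658))
a=cams.grab_frame('scene')
cv2.imwrite('pics/p2.png',cv2.resize(a['image'][170:300,230:380,::-1],None,fx=5,fy=4.5))"
```

```text
t 6.5 pos [4.695e-01 4.000e-04 1.214e-01] hd -55.29 F [-0.1 -0.6  0.3] w -0.0001562008893435811
top 111 [0.5341 0.066 ] tab deg 25.7 rms 0.0024 ztab 0.1416 disc 259
[ 0  0 32  0  0  0  0  0  0  0  0 42  0  0  0  0  0  0  0  0  1  0  0  0
  0  0  0  0  0 36  0  0  0  0  0  0]
scene 133 [0.5381 0.0639] tab deg 25.6 rms 0.0118 ztab 0.141 disc 458
[ 0  0 30  1  0  0  0  0  0  0  0 33  0  0  0  0  0  0  0  1 15  2 14  2
  0  0  0  0  1 33  1  0  0  0  0  0]
```

View pics/p2.png

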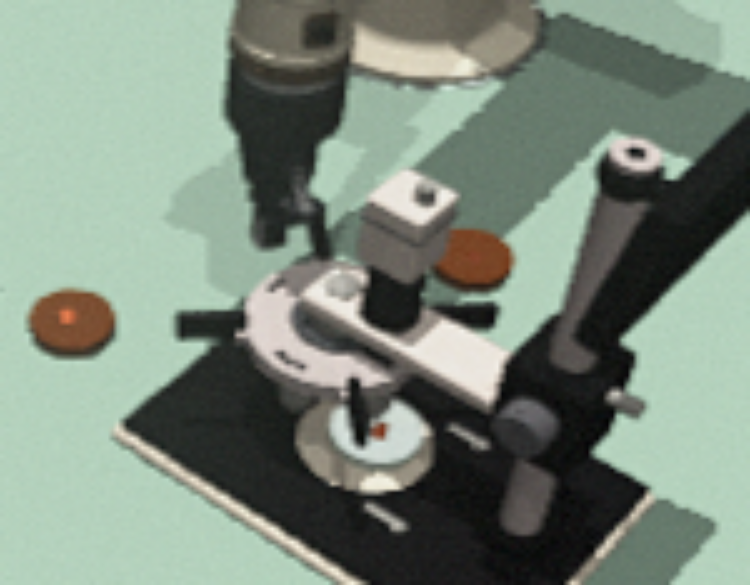

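It has clicked over to 90°. Now I'll back off, lift, and check.

Request:
servo_tool(deltas=[[[0.004, 0.002, 0], 0, -1], [[0.008, 0.005, 0], 0, -1], [[0.008, 0.015, -0.02], 0, -1], [[0.008, 0.025, -0.05], 0, -1], [[0.008, 0.04, -0.08], 0, -1], [[0.03, 0.06, -0.11], 0, -1], [[0.06, 0.07, -0.11], 0, -1], [[0.1, 0.07, -0.11], 0, -1], [[0.14, 0.07, -0.11], 0, -1], [[0.18, 0.07, -0.11], 0, -1]])

```text
time: 7.65
position: [0.5159, -0.1898, 0.2314]
eef_rot: [[0.572, -0.82, 0.0], [-0.82, -0.572, -0.0], [0.0, -0.0, -1.0]]
force: [0.0, -0.3, -0.3]
width: 0.0001
```

Request:
servo_tool(deltas=[[[0.04, 0, 0], 0, -1], [[0.08, 0, 0], 0, -1], [[0.12, 0, 0], 0, -1], [[0.15, 0, 0], 0, -1], [[0.18, 0, 0], 0, -1], [[0.2, 0, 0], 0, -1], [[0.2, 0, 0], 0, -1], [[0.2, 0, 0], 0, -1], [[0.2, 0, 0], 0, -1], [[0.2, 0, 0], 0, -1]])

```text
time: 8.65
position: [0.6292, -0.3509, 0.2317]
eef_rot: [[0.572, -0.82, 0.0], [-0.82, -0.572, 0.0], [-0.0, -0.0, -1.0]]
force: [-0.1, -0.6, 0.0]
width: -0.0001
```

```bash
python3 -c "
from plan import *
show([])
import fit;fit.run((.5355,.0658))
a=cams.grab_frame('scene');b=cams.grab_frame('top')
for n,q in(('scene',a),('top',b)):
  for t,h in(('dish',.024),('bottle',0),('slide_box',0),('phone',0),('long_lens',.114)):
    print(n,t,[(round(d['score'],2),world(q,*d['location'],h=h).round(3)) for d in nets.pinpoint(n,t)[:3]])
cv2.imwrite('pics/e1.png',np.hstack([cv2.resize(q['image'][r:r+130,c:c+100,::-1],None,fx=4,fy=4,interpolation=cv2.INTER_CUBIC) for q,r,c in((a,170,255),(b,130,120))]))"
```

```text
t 8.65 pos [ 0.6292 -0.3509  0.2317] hd -55.09 F [-0.1 -0.6  0. ] w -0.0001162212072099205
top 148 [0.5342 0.0655] tab deg 25.0 rms 0.0024 ztab 0.1412 disc 828
[ 0  0 33  0  0  0  0  0  0  0  0 39  0  0  0  0  0  0  0  0 39  0  0  0
  0  0  0  0  0 37  0  0  0  0  0  0]
scene 121 [0.537  0.0663] tab deg 24.9 rms 0.003 ztab 0.1405 disc 453
[ 0  0 32  0  0  0  0  0  0  0  0 30  1  0  0  0  0  0  0  0 21  0  0  0
  0  0  0  0  1 36  0  0  0  0  0  0]
scene dish [(0.57, array([0.337, 0.116, 0.024])), (0.52, array([ 0.53 , -0.134,  0.024])), (0.44, array([0.563, 0.11 , 0.024]))]
scene bottle [(0.61, array([ 0.495, -0.222,  0.   ]))]
scene slide_box [(0.58, array([ 0.643, -0.316,  0.   ]))]
scene phone [(0.65, array([ 0.405, -0.475,  0.   ]))]
scene long_lens [(0.71, array([0.535, 0.11 , 0.114])), (0.47, array([0.628, 0.113, 0.114])), (0.16, array([0.472, 0.15 , 0.114]))]
top dish [(0.85, array([ 0.506, -0.124,  0.024])), (0.71, array([0.323, 0.117, 0.024])), (0.25, array([0.583, 0.139, 0.024]))]
top bottle []
top slide_box [(0.62, array([ 0.637, -0.315,  0.   ])), (0.25, array([0.526, 0.066, 0.   ]))]
top phone [(0.89, array([ 0.396, -0.482,  0.   ])), (0.43, array([0.561, 0.118, 0.   ]))]
top long_lens []
```

View pics/e1.png

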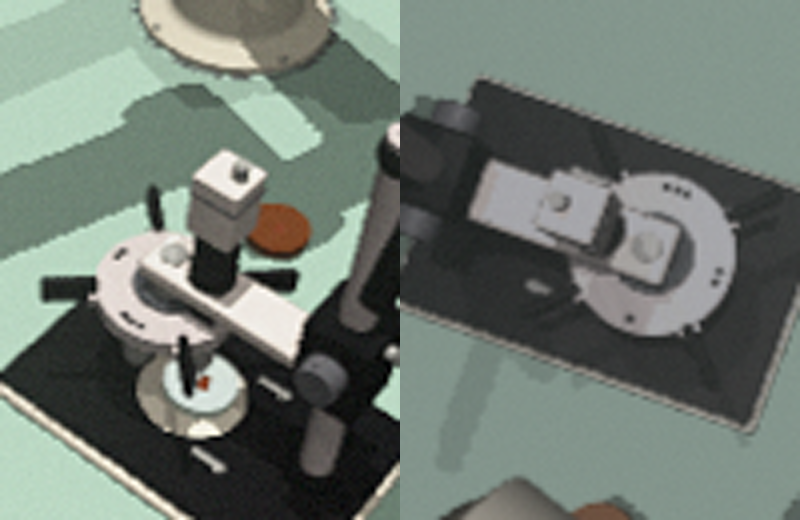

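The top view now shows three dots at (676,190), two at (718,278) and one at (630,320). That puts the four-dot lens under the camera, with the tabs back on the click angle at 25.0°.

```bash
python3 -c "
from rig import bot
print(bot.sign_off())"
```

```text
the job is handed in; nothing more can be done
None
```

The longest (four-dot) lens is now clicked in under the camera, and I handed the job in at about 9 s of the 51 s allowed. I kept the fingers shut and pushed one tab clockwise about 90° around the open half. Then I backed off, lifted clear and moved the arm away.

**Turret angle:** the tabs sit at 25.0° in the top camera and 24.9° in the scene camera. They read 25.0° and 25.1° before the push, so the turret is fully in a click.

**Which lens:** the one-, two- and three-dot marks are all visible in the open, in the right order. The four-dot lens must therefore be the one under the camera; its own dots are hidden there.

**Force and contact:** the wrist force read under about 1.5 N at the end of every move; I did not see the peaks within a move. The gripper ended clear of everything.

**Other objects:** the slide box and phone show no movement beyond the networks' scatter of about 1 cm.
- **Bottle:** the scene camera found it where it was, but the top camera missed it in the final check.
- **Dish:** it looks in place under the camera in the scene picture. The network's position for it shifted by 20 mm with a low score. One look-alike dish shifted by about 12 mm in the same picture, so I put this down to detection error.

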